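Set both incubator air dampers to half open

TASK

The two yellow-knobbed air damper rods on the front of the bench incubator have been left at opposite ends: one pushed fully in, the other pulled fully out. Set both to half open, at the middle of their three click positions, and let go. Leave everything else on the bench standing where it is.

Things in the scene. Friction and masses are not known exactly. Their poses are not given: they have to be found in the camera images.
- damper_a (a joint): steel damper rod a in the incubator's front, in m: 0 = fully in, 0.018 = middle click (half open), 0.036 = fully out; grows as it is pulled. Sprung detents at all three: about 6 to 7 N to leave any of them; let go between about 0.009 and 0.027 it springs to the middle. Starts within 3 mm of an end. One red ring shows on the rod at the middle, none fully in, two fully out.
- damper_b (a joint): steel damper rod b in the incubator's front, in m: 0 = fully in, 0.018 = middle click (half open), 0.036 = fully out; grows as it is pulled. Sprung detents at all three: about 6 to 7 N to leave any of them; let go between about 0.009 and 0.027 it springs to the middle. Starts within 3 mm of an end. One red ring shows on the rod at the middle, none fully in, two fully out.
- damper_a_knob (a point): centre of the yellow knob of damper a: cylinder 28 across, 24 long, along the level rod (10 across), 100 above the bench; it moves with the rod. Axes: +x level, into the incubator along the rod (pull = -x), +y level across the rod, +z up. At joint value q it is 42 mm + q in front of the lower front face. The rods are 140 apart, sides vary; the chamber above hinders (see incubator).
- damper_b_knob (a point): centre of the yellow knob of damper b: cylinder 28 across, 24 long, along the level rod (10 across), 100 above the bench; it moves with the rod. Axes: +x level, into the incubator along the rod (pull = -x), +y level across the rod, +z up. At joint value q it is 42 mm + q in front of the lower front face. The rods are 140 apart, sides vary; the chamber above hinders (see incubator).
- incubator: fixed bench incubator, 340 wide: steel lower part 270 deep, up to 152; white chamber from 155 to 310 above the bench, standing out 30 beyond the lower front face, 55 above the rods: a hand pointing straight down does not fit over a pushed-in knob, come tilted about 40 degrees, fingers towards the face. Origin: on the bench under the middle of the lower front face, +x into the machine, z up.
- dishes: stack of closed clear petri dishes, 64 across, 30 tall, between and below the two rods; bystander. Origin at the centre of its underside, z up.
- jar: small sample jar with a blue cap, 48 across, 58 tall, in front of the incubator; bystander. Origin at the centre of its underside, z up.
- amber: amber reagent bottle, 60 across, 150 tall, beside the rod farther from the robot; bystander. Origin at the centre of its underside, z up.
- beaker: clear beaker, 80 across, 100 tall; bystander. Origin at the centre of its underside, z up.
- spray: blue spray bottle with a white head, 72 across, 198 tall; bystander. Origin at the centre of its underside, z up.
- wipes: cardboard box of wipes, 120 x 230 x 70 tall; bystander. Origin at the centre of its underside, z up.
- spatula: spatula lying flat, 180 long; bystander. Origin at the middle of its length, on the bench.

How it is judged (in metres and radians):
At the end, for the whole second after the job is handed in: both damper rods rest within 3 mm of the middle click (joint value 0.018 m), and every bystander stands upright (within 0.3 rad) within 30 mm of where it began (value of joint damper_a between 0.015 and 0.021 m and velocity of joint damper_a between -0.01 and 0.01 m/s and value of joint damper_b between 0.015 and 0.021 m and velocity of joint damper_b between -0.01 and 0.01 m/s and distance of each of dishes, jar, amber, beaker, spray, wipes, spatula from where it was at the start of the episode below 0.03 m and angle between each of dishes, jar, amber, beaker, spray, wipes's own z axis and vertical below 0.3 rad); the robot touches nothing.
It fails at once if a bystander is shoved more than 50 mm or knocked over (distance of any of dishes, jar, amber, beaker, spray, wipes, spatula from where it was at the start of the episode above 0.05 m or angle between any of dishes, jar, amber, beaker, spray, wipes's own z axis and vertical above 0.6 rad).
It also fails if it takes over 45 s, if anything falls off the work surface, if the arm or the gripper's body presses on something with over 40 N, if the wrist force passes 120 N, or if a joint passes its speed limit or range.

ROBOT

A 6-joint arm with a two-finger parallel gripper is mounted at the origin on the work surface. World frame = base frame: x ahead of the robot, y to its left, z up, the work surface at z = 0. Lengths are in mm, angles in rad, forces in N, time in s.
With the tool pointing down it reaches from about 350 to 875 mm from the base axis. Payload 4.2 kg.
Tool frame: the origin (TCP) lies on the centre line of the jaws, within the pads' length; the fingertips stand 25 mm ahead of it and the grasp point (between the pads) lies 6 mm ahead of it (robot.finger_overhang is the distance from the TCP to the fingertips, in mm); z points along the fingers, y is the line along which they close (so a half turn about z gives the same grasp; the last joint's range is limited). The gripper opens to 87 mm and grips with 3 to 60 N. Pads are 19 mm wide; open, the fingers measure 117 mm over their backs; the gripper's body (75 mm by 190 mm) begins 51 mm behind the grasp point.
Start: joints at [-0.844, 0.385, 0.008, 0, -1.194, -0.259], TCP at [281.838, -557.823, 217.05] pointing down, gripper open.
Joint ranges: [-3.14, 3.14], [-1.21, 2.06], [-1.07, 1.41], [-3.16, 2.05], [-2.99, -0.16], [-3.1, 3.1]. Speed limits (rad/s): [2.79, 2.79, 3.14, 3.14, 3.14, 3.14].

INTERFACE

Orientations are given as a unit quaternion [x, y, z, w].
In Python, from rig import telemetry, capture, camera_model, robot gives the robot as it stands.
- The arm moves only by the shell command python3 -m pendant 'ROWS' [FORCE]. ROWS is JSON, a list that holds one entry, the list of rows, each a list of 7 numbers: the shift along the tool's x, y, z in cm, then the turn, a rotation vector about the tool's x, y, z in degrees, then the gripper's target within -1 to 1 (fully open at 1, half-way at 0, shut at -1). In form: [[[tx, ty, tz, wx, wy, wz, grip], ...]]. A call has exactly 10 rows; each row shifts and turns the commanded pose from where the row before left it, along the tool's axes as they then stand; what a row does not reach is not made up. A row lasts 1/8 s, in which the tool goes at most 62.5 mm and 10.7 degrees, less where a joint would pass 70% of its speed; a pose out of reach is approached as far as the arm can. A call with a gripper value outside its range is refused whole. The fingers move at their own pace and stop on an object; FORCE is the grip in N (left out, the last holds). Time passes only in rows, so rows that do not move let the fingers close, or fill a call up. It gives the time, the measured TCP pose, the force, the opening and the grip force at its end, in the units of the state.
- telemetry.state(): the state, without advancing time (a new reading comes with each control period).
- capture(name): name is "scene" or "top" or "wrist"; returns (picture, depth): 400x640x3 uint8, red, green, blue; 400x640 float32, mm along the optical axis (not along the pixel's ray), 0 where there is no reading.
- camera_model(name): a dict with "fx", "fy", "cx", "cy" (pixels), "dist_coeffs" ([k1, k2, p1, p2, k3] as OpenCV has them; the pictures are not rectified), "rvec" (rotation vector, rad) and "tvec" (3), from world to camera coordinates, as OpenCV has them; the wrist camera has in their place "tool_from_camera" (4x4, takes a point from camera to tool coordinates, whose origin is the TCP and whose axes are the flange's). Camera axes: x right, y down, z forward; pixel columns grow to the right and rows downward; lengths in mm; the calibration is good to about 2 mm. A picture is of the moment at which its call begins: read the wrist's pose just before it. camera_model takes no time and is no camera call.
- robot.job_done(): hands the job in; it is judged then, once.
The state is a dict: "time_s": time; "joint_positions": joint angles; "joint_velocities": joint speeds; "tau": joint torques, N m; "ee_pos": TCP position; "ee_rot": TCP orientation; "ft_force": force on the tool from outside, world axes, zero at the start; "ft_torque": the same for the moment, N m; "gripper_width": finger opening in mm; "grasp_force": force on a finger pad.
Only numpy, scipy, OpenCV 4.12 (cv2) and the standard library are available. Lean on these libraries where they do the work, as an engineer would, in place of code of your own. Each camera call takes 0.05 s, during which the arm holds its last target. There are 200 camera calls.

## Working session

There is one attempt and no reset: what is moved stays moved. The work goes in short steps, Python scripts to look and compute and a shell command to move; the robot and the scene stay as the last step left them, time stands still between calls to the robot, and variables do not carry over. Pictures are saved under pics/ and viewed, at most 10 in all, crops included, and the job is handed in when it is done.

```bash
mkdir -p pics; ls; cat > h.py <<'E'
import numpy as np,cv2
from rig import telemetry,capture,camera_model,robot
from scipy.spatial.transform import Rotation as R
def snap(n,f):
    s=telemetry.state(); p,d=capture(n); cv2.imwrite('pics/'+f+'.png',p[...,::-1]); np.savez('pics/'+f,p=p,d=d,pos=s['ee_pos'],rot=s['ee_rot']); return p,d,s
def world(n,d,s,mask=None):
    m=camera_model(n); K=np.array([[m['fx'],0,m['cx']],[0,m['fy'],m['cy']],[0,0,1]])
    v,u=np.nonzero(d>0 if mask is None else (mask&(d>0)))
    q=cv2.undistortPoints(np.stack([u,v],1).astype(float)[:,None],K,np.array(m['dist_coeffs']))[:,0]
    z=d[v,u][:,None]; P=np.hstack([q*z,z])
    if 'rvec' in m:
        r=cv2.Rodrigues(np.array(m['rvec'],float))[0]; W=(P-np.array(m['tvec']).ravel())@r
    else:
        T=np.array(m['tool_from_camera']); P=P@T[:3,:3].T+T[:3,3]; W=R.from_quat(s['ee_rot']).apply(P)+np.array(s['ee_pos'])
    return W,u,v
def yellow(p):
    h=cv2.cvtColor(p,cv2.COLOR_RGB2HSV); return (h[...,0]>20)&(h[...,0]<35)&(h[...,1]>130)&(h[...,2]>90)
E
python3 - <<'E'
from h import *
for n in('scene','top'):
    p,d,s=snap(n,n+'0')
    m=yellow(p).astype(np.uint8); c,l,st,ce=cv2.connectedComponentsWithStats(m)
    for i in range(1,c):
        if st[i,4]>15:
            W,u,v=world(n,d,s,l==i); print(n,ce[i].round(),st[i],np.median(W,0).round(),W.min(0).round(),W.max(0).round())
print(s)
E
```

```text
pics
scene [343. 113.] [338 105  12  15 136] [588. -39. 111.] [574. -59.  89.] [603. -32. 117.]
scene [399. 136.] [393 129  12  14 134] [446. -23. 112.] [432. -42.  87.] [459. -16. 117.]
top [410. 189.] [405 184  11  11  97] [585. -43. 112.] [573. -57.  93.] [598. -33. 119.]
top [403. 248.] [398 242  12  12 111] [442. -28. 112.] [429. -44.  92.] [456. -18. 120.]
{'time_s': 0.05, 'joint_positions': array([-8.44396020e-01,  3.85543930e-01,  6.65429604e-03, -5.32226734e-04,
       -1.19398713e+00, -2.58616955e-01]), 'joint_velocities': array([-0.00068981,  0.00037117,  0.00154939, -0.00058288,  0.00040992,
       -0.00062284]), 'tau': array([-3.02126464e-04, -3.92048979e+01,  1.88164347e+01,  4.23955187e+00,
        1.37798296e-02, -3.56853457e-05]), 'ee_pos': array([ 281.58234446, -557.29847844,  215.97344095]), 'ee_rot': array([-2.31669346e-01,  9.72794002e-01,  1.03354106e-03, -2.73909899e-04]), 'ft_force': array([ 0.14403386,  0.61388578, -0.58947221]), 'ft_torque': array([ 0.02326082, -0.00492053, -0.01544563]), 'grasp_force': 0.0, 'gripper_width': 86.8691001419703}
```

```bash
python3 -c "
import cv2,numpy as np
a=cv2.imread('pics/scene0.png');b=cv2.imread('pics/top0.png')
cv2.imwrite('pics/c.png',cv2.resize(np.vstack([a,b]),(480,600)))"
```

```text
(no output)
```

View pics/scene0.png

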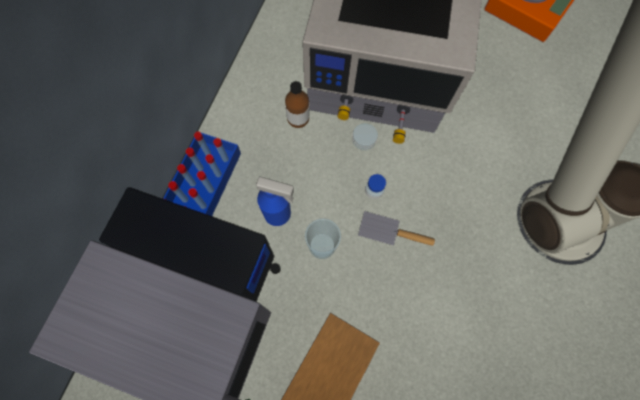

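View pics/top0.png

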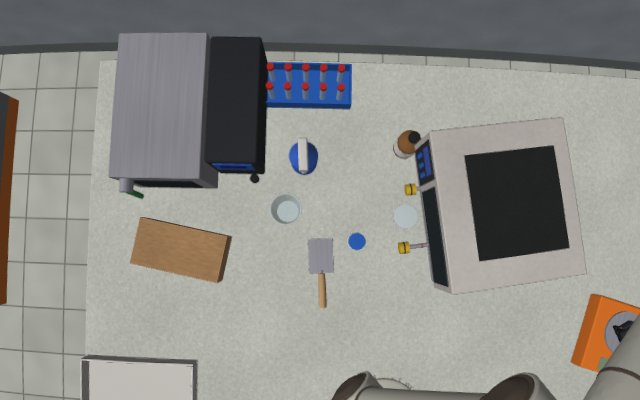

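The scene view shows the far knob at (343,113) and the near knob, rod visible, at (399,136). The amber bottle stands just beyond the far knob, with the jar and dishes in front. The incubator opens towards +y. Next I fit the face and locate the bystanders.

```bash
python3 - <<'E'
from h import *
z=np.load('pics/top0.npz'); 
W=[];C=[]
for n in('top','scene'):
    z=np.load(f'pics/{n}0.npz'); w,u,v=world(n,z['d'],None); W.append(w)
    h=cv2.cvtColor(z['p'],cv2.COLOR_RGB2HSV)[v,u]
    if n=='top':
        for nm,(a,b) in dict(amber=(407,144),jar=(357,241),beaker=(285,209),dishes=(405,216),spray=(303,156),spat=(321,270)).items():
            k=(abs(u-a)<20)&(abs(v-b)<20)&(w[:,2]>12)&((w[:,2]<200)); q=w[k]; print(nm,len(q),q.size and (q.min(0).round(),q.max(0).round(),np.median(q,0).round()))
    # chamber top front edge
    k=(w[:,2]>300)&(w[:,2]<320)&(w[:,0]>340)&(w[:,0]<720)&(w[:,1]<0)&(w[:,1]>-450); q=w[k][:,:2].astype(np.float32)
    print(n,'chamber top',cv2.minAreaRect(q))
    k=(w[:,2]>170)&(w[:,2]<290)&(w[:,0]>380)&(w[:,0]<640)&(w[:,1]>-150)&(w[:,1]<0); q=w[k]
    c=np.polyfit(q[:,0],q[:,1],1) if len(q)>20 else None; print('face',len(q),c)
    k=(w[:,2]>30)&(w[:,2]<140)&(w[:,0]>380)&(w[:,0]<640)&(w[:,1]>-150)&(w[:,1]<-60); q=w[k]
    print('low',len(q),np.polyfit(q[:,0],q[:,1],1) if len(q)>20 else 0)
E
```

```text
amber 621 (array([637., -78.,  12.]), array([738., -17., 200.]), array([696., -38., 104.]))
jar 283 (array([433.,  61.,  14.]), array([480., 105.,  68.]), array([457.,  84.,  58.]))
beaker 459 (array([494., 221.,  12.]), array([571., 300., 106.]), array([544., 271.,  82.]))
dishes 559 (array([ 492., -102.,   12.]), array([574., -16., 194.]), array([526., -51.,  30.]))
spray 757 (array([614., 185.,  14.]), array([698., 253., 200.]), array([654., 217., 136.]))
spat 120 (array([330., 156.,  12.]), array([374., 175.,  28.]), array([351., 167.,  18.]))
top chamber top ((540.3429565429688, -214.88499450683594), (341.23016357421875, 306.3663635253906), 8.226638793945312)
face 1508 [   0.13960947 -137.57214703]
low 173 [ 1.09750815e-01 -1.29506907e+02]
scene chamber top ((533.6575927734375, -154.25917053222656), (340.5552062988281, 181.2439422607422), 8.2787504196167)
face 4318 [   0.14348458 -139.86185496]
low 1947 [ 1.43164311e-01 -1.70182126e+02]
```

```bash
python3 -m pendant '[[[0,0,-6,0,0,0,0],[0,0,-6,0,0,0,0],[0,0,-6,0,0,0,0],[0,0,-6,0,0,0,0],[-3.8,4.2,0,0,0,0,0],[-3.8,4.2,0,0,0,0,0],[-3.8,4.2,0,0,0,0,0],[-3.8,4.2,0,0,0,0,0],[-3.8,4.2,0,0,0,0,0],[-3.8,4.2,0,0,0,0,0]]]' 30
cat >> h.py <<'E'
L=np.array([.990,.143,0]); I=np.array([.143,-.990,0])
def pose(tilt=40,flip=1):  # x=into, y=-L, tilt about y
    Z=np.array([0,0,-1.]); M=np.stack([I,-L,Z],1)
    return R.from_matrix(M)*R.from_euler('y',tilt,degrees=True)
def to(pos,rot):
    s=telemetry.state(); r=R.from_quat(s['ee_rot']); d=np.array(pos)-s['ee_pos']
    print('t',s['time_s'],'pos',s['ee_pos'].round(1),'q',s['joint_positions'].round(2),'tool shift cm',(r.inv().apply(d)/10).round(2),'turn',(r.inv()*rot).as_rotvec(degrees=True).round(1))
    return s
E
python3 - <<'E'
from h import *
to([520,150,400],pose(0))
E
```

```text
time_s: 1.35
ee_pos: [371.6, -228.2, 456.7]
ee_rot: [-0.232, 0.973, 0.0, -0.0]
ft_force: [1.1, -1.2, 0.1]
gripper_width: 43.5
grasp_force: 0.0
t 1.35 pos [ 371.6 -228.2  456.7] q [-0.18 -0.02  0.08 -0.   -1.67 -0.93] tool shift cm [-30.29  27.07   5.68] turn [  0.    0.  -71.4]
```

```bash
python3 -m pendant '[[[-4.3,3.9,0.8,0,0,0,0],[-4.3,3.9,0.8,0,0,0,0],[-4.3,3.9,0.8,0,0,0,0],[-4.3,3.9,0.8,0,0,0,0],[-4.3,3.9,0.8,0,0,0,0],[-4.3,3.9,0.8,0,0,0,0],[-4.3,3.9,0.8,0,0,0,0],[0,0,0,0,0,-10.2,0],[0,0,0,0,0,-10.2,0],[0,0,0,0,0,-10.2,0]]]'
python3 - <<'E'
from h import *
to([520,150,400],pose(0))
E
python3 -m pendant '[[[0,0,0,0,0,-10.2,0],[0,0,0,0,0,-10.2,0],[0,0,0,0,0,-10.2,0],[0,0,0,0,0,-10.2,0],[0,0,0,0,10,0,0],[0,0,0,0,10,0,0],[0,0,0,0,10,0,0],[0,0,0,0,10,0,0],[0,0,0,0,0,0,0],[0,0,0,0,0,0,0]]]'
python3 - <<'E'
from h import *
s=to([520,150,400],pose(40))
p,d,s=snap('wrist','w1'); m=yellow(p).astype(np.uint8); c,l,st,ce=cv2.connectedComponentsWithStats(m)
for i in range(1,c):
    if st[i,4]>15:
        W,u,v=world('wrist',d,s,l==i); print(ce[i].round(),st[i],np.median(W,0).round(1),W.min(0).round(),W.max(0).round())
W,u,v=world('wrist',d,s); k=(W[:,0]>620)&(W[:,2]>40)&(W[:,2]<130)&(W[:,1]>-85)&(W[:,1]<20); print('amber',W[k].min(0),W[k].max(0))
# gripper shape from top camera, in tool axes
for n in('top','scene'):
    p,d,s=snap(n,n+'1'); W,u,v=world(n,d,s); T=R.from_quat(s['ee_rot']).inv().apply(W-s['ee_pos'])
    for a in range(-260,30,20):
        k=(T[:,2]>a)&(T[:,2]<a+20)&(abs(T[:,0])<150)&(abs(T[:,1])<150)
        if k.sum()>5: print(n,a,k.sum(),T[k].min(0).round(),T[k].max(0).round())
E
```

```text
time_s: 2.6
ee_pos: [517.1, 149.6, 400.3]
ee_rot: [-0.483, 0.876, 0.0, -0.001]
ft_force: [0.1, 0.1, -0.5]
gripper_width: 43.7
grasp_force: 0.0
t 2.6 pos [517.1 149.6 400.3] q [ 0.58  0.17  0.15 -0.   -1.56 -1.15] tool shift cm [-0.19 -0.22  0.03] turn [  0.1  -0.1 -40.5]
time_s: 3.85
ee_pos: [517.4, 149.4, 401.2]
ee_rot: [0.71, -0.616, 0.258, 0.223]
ft_force: [0.1, 0.4, 0.4]
gripper_width: 43.5
grasp_force: 0.0
t 3.85 pos [517.4 149.4 401.2] q [ 0.85  0.28 -0.04  0.51 -1.72 -0.76] tool shift cm [-0.09 -0.27  0.08] turn [ 0.   0.1 -0. ]
[291. 170.] [284 168  14   6  62] [588.7 -50.5 112.4] [578. -55. 108.] [600. -46. 114.]
[290. 179.] [284 174  14  12 149] [587.  -34.6 110. ] [576. -44.  92.] [597. -31. 115.]
[379. 190.] [372 188  14   6  59] [447.8 -34.4 112.2] [438. -39. 106.] [457. -30. 116.]
[379. 200.] [372 194  15  12 145] [445.4 -18.8 109.9] [434. -29.  93.] [456. -16. 115.]
[215. 302.] [212 295   8  13  42] [536.8 194.2 489. ] [537. 193. 486.] [538. 195. 492.]
[481. 326.] [ 411  317  140   19 1362] [472.6 191.4 494.8] [457. 188. 491.] [490. 195. 498.]
[220. 330.] [193 324  57 
[... 793 characters left out ...]
0 2395 [ -37.  -94. -120.] [  40.   97. -100.]
top -100 1067 [ -31.  -91. -100.] [ 42.  89. -80.]
top -80 26 [ -4. -84. -80.] [ 39.  88. -64.]
top -60 76 [ -9. -31. -60.] [ 13.  36. -40.]
top -40 82 [ -4. -31. -40.] [ 14.  35. -20.]
top -20 53 [ -2. -27. -19.] [13. 33. -4.]
scene -240 94 [  30.  -27. -237.] [  41.   19. -220.]
scene -220 134 [  25.  -32. -220.] [  41.   29. -202.]
scene -200 29 [  33.  -19. -186.] [  39.   19. -180.]
scene -180 592 [   1.  -50. -180.] [  38.   20. -164.]
scene -140 38 [ -27.  -90. -121.] [  38.   94. -120.]
scene -120 3206 [ -36.  -95. -120.] [  39.   95. -100.]
scene -100 963 [ -32.  -86. -100.] [ 39.  93. -80.]
scene -80 8 [ 35. -85. -80.] [ 39.  81. -78.]
```

View pics/w1.png

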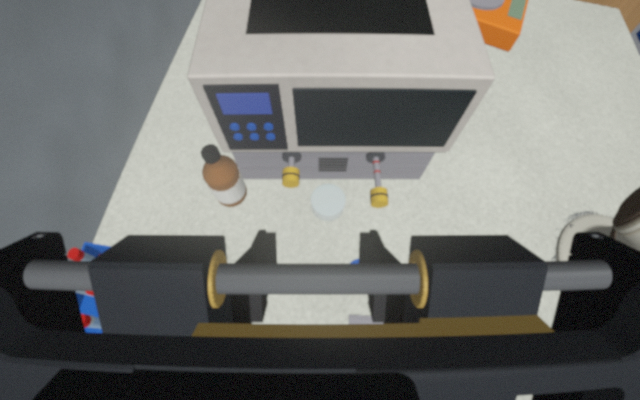

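View pics/top1.png

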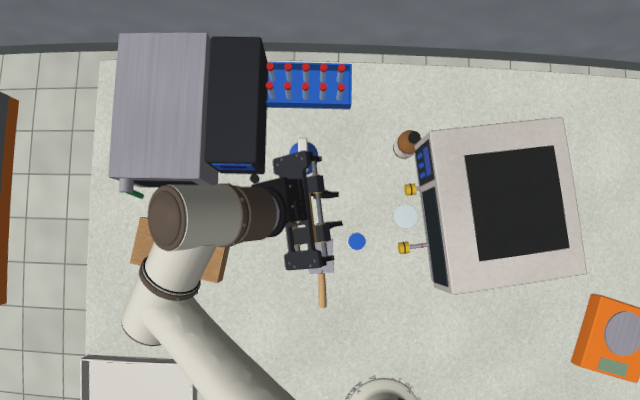

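The wrist view shows the far knob (290,176) pushed in, the near knob (379,196) pulled out with red rings showing, and amber at (222,175). The top view shows the gripper body is wide (±95 mm) along the closing line. I need to check its clearance to amber.

```bash
python3 - <<'E'
from h import *
z=np.load('pics/w1.npz'); s={'ee_pos':z['pos'],'ee_rot':z['rot']}
W,u,v=world('wrist',z['d'],s)
k=(W[:,0]>640)&(W[:,0]<745)&(W[:,1]>-88)&(W[:,1]<20)&(u<250)&(u>195)&(v<210)
# exclude face points (behind line)
k&=(W[:,1]>0.143*W[:,0]-170+12)&~((W[:,2]>150)&(W[:,1]<.143*W[:,0]-140+8))
for a in range(20,150,15):
    q=W[k&(W[:,2]>a)&(W[:,2]<a+15)]
    if len(q)>5: print(a,len(q),q.min(0).round(),q.max(0).round())
q=W[k&(W[:,2]>15)&(W[:,2]<75)][:,:2]
from scipy.optimize import least_squares
f=least_squares(lambda c:np.hypot(*(q-c).T)-30,[690,-45],loss='soft_l1'); A=f.x; print('amber',A,abs(f.fun).mean())
z=np.load('pics/top0.npz');W,u,v=world('top',z['d'],None);k=(abs(u-405)<18)&(abs(v-148)<18)&(W[:,2]>20)&(W[:,2]<75)&(W[:,1]>.143*W[:,0]-155);q=W[k][:,:2]
f=least_squares(lambda c:np.hypot(*(q-c).T)-30,[690,-45],loss='soft_l1');print(f.x,len(q),abs(f.fun).mean())
# clearance: body box x±38,y±95,z -200..-45 and fingers vs amber cylinder, chamber
K=np.array([587,-43,100.])
zz=np.arange(0,151,5);th=np.linspace(0,6.28,60)
cyl=np.array([[A[0]+30*np.cos(t),A[1]+30*np.sin(t),h] for h in zz for t in th if h<100 or 1])
g=np.stack(np.meshgrid(np.arange(-38,39,4),np.arange(-95,96,5),np.arange(-120,-44,5)),-1).reshape(-1,3)
for tilt in(35,40,45,50):
  for yaw in(0,10,15,20,25,30):
    rot=R.from_euler('z',yaw,degrees=True)*pose(tilt)
    for off in(6,15):
        P=K-rot.apply([0,0,off]); b=rot.inv().apply(cyl-P)
        e=np.maximum(abs(b-[0,0,-100])-[38,95,55],0); G=rot.apply(g)+P
        ch=(G[:,1]-(.1435*G[:,0]-140))[(G[:,2]>150)].min()
        print(tilt,yaw,off,'amber',np.linalg.norm(e,axis=1).min().round(),'chamber',ch.round())
E
```

```text
20 118 [681. -57.  20.] [730. -15.  35.]
35 126 [681. -58.  35.] [728. -15.  50.]
50 124 [681. -57.  50.] [730. -15.  65.]
65 164 [681. -58.  65.] [733. -14.  80.]
80 225 [681. -59.  80.] [740. -15.  95.]
95 387 [683. -59.  95.] [737. -17. 110.]
110 185 [694. -56. 110.] [728. -28. 125.]
125 75 [697. -51. 125.] [721. -31. 140.]
140 229 [696. -57. 140.] [724. -31. 150.]
amber [711.28707058 -45.83161373] 0.5099818820375801
[707.2709206  -47.43795402] 113 0.477390574364102
35 0 6 amber 12.0 chamber 11.0
35 0 15 amber 20.0 chamber 16.0
35 10 6 amber 21.0 chamber -6.0
35 10 15 amber 29.0 chamber -1.0
35 15 6 amber 27.0 chamber -14.0
35 15 15 amber 35.0 chamber -9.0
35 20 6 amber 34.0 chamber -22.0
35 20 15 amber 42.0 chamber -17.0
35 25 6 amber 41.0 chamber -30.0
35 25 15 amber 49.0 chamber -25.0
35 30 6 amber 49.0 chamber -37.0
35 30 15 amber 56.0 chamber -32.0
40 0 6 amber 14.0 chamber 16.0
40 0 15 amber 22.0 chamber 22.0
40 10 6 amber 24.0 chamber -0.0
40 10 15 amber 33.0 chamber 5.0
40 15 6 amber 31.0 chamber -9.0
40 15 15 amber 39.0 chamber -3.0
40 20 6 amber 39.0 chamber -17.0
40 20 
[... 240 characters left out ...]
9.0 chamber 5.0
45 10 15 amber 37.0 chamber 11.0
45 15 6 amber 36.0 chamber -3.0
45 15 15 amber 44.0 chamber 3.0
45 20 6 amber 44.0 chamber -11.0
45 20 15 amber 52.0 chamber -5.0
45 25 6 amber 52.0 chamber -19.0
45 25 15 amber 60.0 chamber -14.0
45 30 6 amber 60.0 chamber -27.0
45 30 15 amber 67.0 chamber -22.0
50 0 6 amber 19.0 chamber 27.0
50 0 15 amber 27.0 chamber 34.0
50 10 6 amber 33.0 chamber 11.0
50 10 15 amber 41.0 chamber 17.0
50 15 6 amber 40.0 chamber 2.0
50 15 15 amber 49.0 chamber 9.0
50 20 6 amber 49.0 chamber -6.0
50 20 15 amber 57.0 chamber 0.0
50 25 6 amber 57.0 chamber -14.0
50 25 15 amber 65.0 chamber -8.0
50 30 6 amber 65.0 chamber -22.0
50 30 15 amber 73.0 chamber -16.0
```

```bash
python3 - <<'E'
from h import *
for K in([587.5,-43,100],[445,-28,100]):
  for b in(120,10):
    r=pose(45); print(to(np.array(K)-r.apply([0,0,b]),r) and 1)
E
```

```text
t 4.0 pos [517.4 148.7 402.2] q [ 0.85  0.28 -0.04  0.52 -1.72 -0.76] tool shift cm [-5.12 -4.16 24.05] turn [-0.   5.2 -0.2]
1
t 4.0 pos [517.4 148.7 402.2] q [ 0.85  0.28 -0.04  0.52 -1.72 -0.76] tool shift cm [-4.13 -4.16 35.01] turn [-0.   5.2 -0.2]
1
t 4.0 pos [517.4 148.7 402.2] q [ 0.85  0.28 -0.04  0.52 -1.72 -0.76] tool shift cm [-7.78  9.73 21.79] turn [-0.   5.2 -0.2]
1
t 4.0 pos [517.4 148.7 402.2] q [ 0.85  0.28 -0.04  0.52 -1.72 -0.76] tool shift cm [-6.79  9.74 32.74] turn [-0.   5.2 -0.2]
1
```

```bash
python3 -m pendant '[[[-0.85,-0.7,4,0,0,0,0.4],[-0.85,-0.7,4,0,0,0,0.4],[-0.85,-0.7,4,0,0,0,0.4],[-0.85,-0.7,4,0,0,0,0.4],[-0.85,-0.7,4,0,0,0,0.4],[-0.85,-0.7,4,0,0,0,0.4],[0,0,0,0,5.2,0,0.4],[0,0,0,0,0,0,0.4],[0,0,0,0,0,0,0.4],[0,0,0,0,0,0,0.4]]]'
cat >> h.py <<'E'
def look(f):
    p,d,s=snap('wrist',f); m=yellow(p).astype(np.uint8); c,l,st,ce=cv2.connectedComponentsWithStats(m)
    for i in range(1,c):
        if st[i,4]>25:
            W,u,v=world('wrist',d,s,l==i)
            if len(W) and 60<np.median(W[:,2])<140: print(ce[i].round(),st[i],np.median(W,0).round(1),W.min(0).round(),W.max(0).round())
E
python3 - <<'E'
from h import *
look('w2'); r=pose(45); to(np.array([587.5,-43,100])-r.apply([0,0,10]),r)
E
```

```text
time_s: 5.25
ee_pos: [575.7, 41.5, 185.5]
ee_rot: [0.698, -0.605, 0.29, 0.25]
ft_force: [-0.5, -0.2, 0.1]
gripper_width: 61.0
grasp_force: 0.0
[316. 176.] [303 171  28  11 217] [589.7 -50.5 112.1] [578. -56. 106.] [602. -45. 115.]
[316. 194.] [302 182  29  24 588] [587.6 -34.1 108.5] [576. -44.  90.] [600. -31. 115.]
[478. 212.] [462 206  32  15 320] [452.1 -34.3 111.7] [438. -40. 100.] [461. -28. 115.]
[482. 228.] [465 218  34  18 499] [449.8 -20.6 111.3] [434. -29.  98.] [527.  66. 270.]
t 5.3 pos [575.6  41.5 185.4] q [ 0.65  0.45 -0.45  0.72 -1.22 -0.95] tool shift cm [-0.02  0.04 11.07] turn [-0.1 -0.1 -0.1]
```

View pics/w2.png

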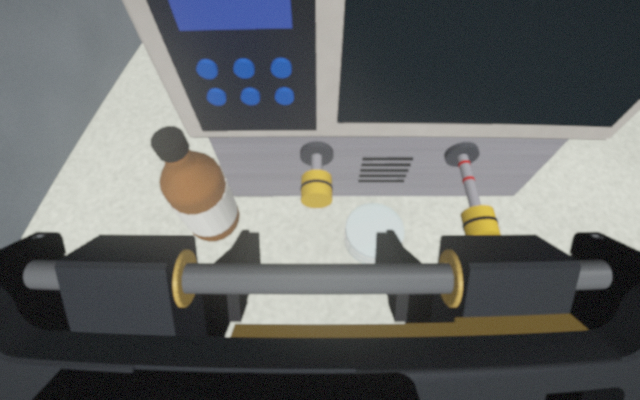

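The far knob at (316,188) sits between the fingers and shows no ring; the near rod shows two rings. Amber is clear on the left. I'll advance and grip.

```bash
python3 -m pendant '[[[0,0,2.2,0,0,0,0.4],[0,0,2.2,0,0,0,0.4],[0,0,2.2,0,0,0,0.4],[0,0,2.2,0,0,0,0.4],[0,0,1.2,0,0,0,0.4],[0,0,1,0,0,0,0.4],[0,0,0,0,0,0,-1],[0,0,0,0,0,0,-1],[0,0,0,0,0,0,-1],[0,0,0,0,0,0,-1]]]' 40
python3 -c "
from h import *
to([585,-43,100],pose(45)); print(telemetry.state()['ft_force'])"
```

```text
time_s: 6.55
ee_pos: [586.6, -35.6, 107.2]
ee_rot: [0.698, -0.604, 0.291, 0.251]
ft_force: [0.4, -0.0, -0.3]
gripper_width: 29.1
grasp_force: 0.0
t 6.55 pos [586.6 -35.6 107.2] q [ 0.49  0.52 -0.6   0.91 -1.01 -1.07] tool shift cm [-0.01  0.27  1.01] turn [-0.  -0.2 -0. ]
[ 0.43197823 -0.03698579 -0.33620299]
```

```bash
python3 -m pendant '[[[0,0,0,0,0,0,-1],[0,0,0,0,0,0,-1],[-0.2,0,-0.2,0,0,0,-1],[-0.2,0,-0.2,0,0,0,-1],[-0.2,0,-0.2,0,0,0,-1],[-0.2,0,-0.2,0,0,0,-1],[-0.2,0,-0.2,0,0,0,-1],[-0.2,0,-0.2,0,0,0,-1],[0,0,0,0,0,0,-1],[0,0,0,0,0,0,-1]]]' 40
python3 -c "
from h import *
look('w3')"
```

```text
time_s: 7.8
ee_pos: [584.0, -19.2, 106.8]
ee_rot: [0.698, -0.604, 0.29, 0.252]
ft_force: [0.3, 1.6, 0.6]
gripper_width: 0.1
grasp_force: 0.0
[315. 189.] [293 180  44  20 588] [589.8 -50.7 112. ] [577. -57. 104.] [603. -44. 115.]
[314. 216.] [ 292  199   45   35 1356] [587.7 -34.2 109.5] [575. -45.  91.] [602. -20. 121.]
[551. 247.] [530 236  45  25 749] [456.3 -34.1 109.4] [444. -41.  96.] [502.   3. 186.]
[563. 259.] [557 257  12   4  33] [452.7 -26.4 111.8] [450. -27. 109.] [511.  10. 192.]
```

View pics/w3.png

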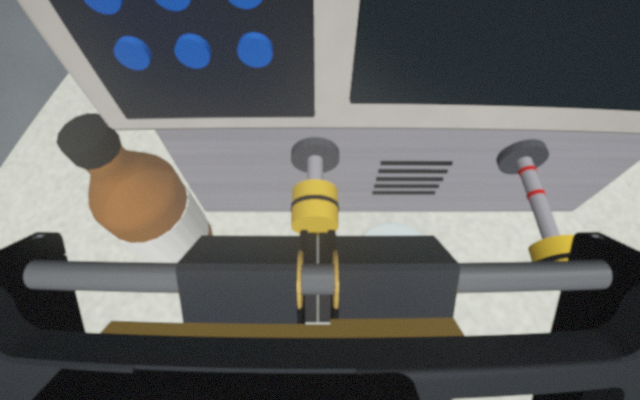

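The gripper closed to nothing and slid off; the far knob at (315,205) has not moved. I'll go deeper and check the grip before pulling.

```bash
python3 -m pendant '[[[0,0,0,0,0,0,0.2],[0,0,0,0,0,0,0.2],[0,0,0,0,0,0,0.2],[0,0,0,0,0,0,0.2],[0.5,0,0.6,0,0,0,0.2],[0.5,0,0.6,0,0,0,0.2],[0.2,0,0.6,0,0,0,0.2],[0,0,0,0,0,0,-1],[0,0,0,0,0,0,-1],[0,0,0,0,0,0,-1]]]' 40
python3 -m pendant '[[[0,0,0,0,0,0,-1],[0,0,0,0,0,0,-1],[0,0,0,0,0,0,-1],[0,0,0,0,0,0,-1],[0,0,0,0,0,0,-1],[0,0,0,0,0,0,-1],[0,0,0,0,0,0,-1],[0,0,0,0,0,0,-1],[0,0,0,0,0,0,-1],[0,0,0,0,0,0,-1]]]' 40
```

```text
time_s: 9.1
ee_pos: [587.1, -40.0, 102.7]
ee_rot: [0.698, -0.604, 0.291, 0.251]
ft_force: [0.3, 0.6, -0.4]
gripper_width: 30.1
grasp_force: 0.0
time_s: 10.35
ee_pos: [590.1, -36.3, 106.8]
ee_rot: [0.699, -0.603, 0.294, 0.248]
ft_force: [-7.4, 15.3, 15.9]
gripper_width: 0.4
grasp_force: 12.3
```

```bash
python3 - <<'E'
from h import *
look('w4'); p,d,s=snap('scene','s4'); 
q,_,_=snap('top','t4')
a=cv2.imread('pics/w4.png')[130:330,180:460]; b=p[60:180,270:450,::-1]; c=q[140:290,330:500,::-1]
cv2.imwrite('pics/m4.png',np.hstack([cv2.resize(x,None,fx=400/x.shape[0]*.7,fy=400/x.shape[0]*.7,interpolation=2)[:,:400] for x in(a,b)])) 
print(cv2.imread('pics/m4.png').shape,s['ft_force'],s['ee_pos'],s['gripper_width'])
E
```

```text
[321. 217.] [299 207  45  22 710] [589.9 -50.8 112. ] [577. -57. 105.] [603. -44. 115.]
[318. 230.] [307 227  23  11 117] [589.9 -41.6 113.5] [584. -44. 111.] [596. -34. 123.]
[339. 233.] [335 230   9   6  41] [579.3 -43.1 110.5] [577. -46. 105.] [581.  -6. 190.]
[555. 302.] [552 298   6  11  37] [458.8 -24.2  97.9] [457. -26.  95.] [460. -22. 102.]
(280, 792, 3) [-7.75097931 15.35199859 16.54292352] [590.07515683 -36.30965687 106.74884186] 0.6129981246400564
```

View pics/m4.png

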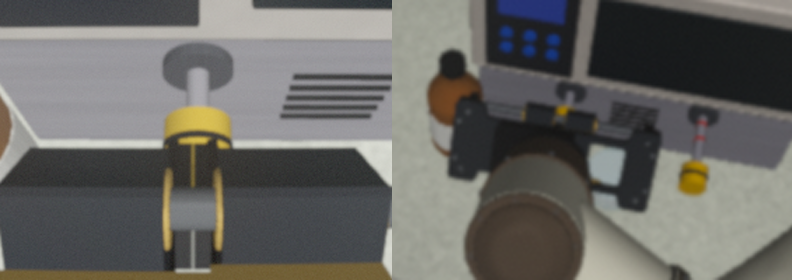

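The fingers are closed on top of the knob in the wrist crop (tips at about (190,145)), so they squeezed off upwards. I'll measure where the fingertips really are in tool coordinates.

```bash
python3 - <<'E'
from h import *
print(np.array(camera_model('wrist')['tool_from_camera']).round(2))
for f in('w3','w4','w2'):
    z=np.load(f'pics/{f}.npz'); s={'ee_pos':z['pos'],'ee_rot':z['rot']}; W,u,v=world('wrist',z['d'],s); T=R.from_quat(z['rot']).inv().apply(W-z['pos'])
    print(f,z['pos'].round(1))
    for uu in((305,312,318,325,332) if f!='w2' else (250,258,385,395)):
        for vv in range(222,262,6):
            k=(u==uu)&(v==vv)
            if k.any(): print(uu,vv,T[k][0].round(),W[k][0].round(),z['p'][vv,uu])
E
```

```text
[[ 0.0000e+00 -9.6000e-01 -2.7000e-01  7.1910e+01]
 [ 1.0000e+00  0.0000e+00  0.0000e+00  1.0000e-02]
 [-0.0000e+00 -2.7000e-01  9.6000e-01 -1.6734e+02]
 [ 0.0000e+00  0.0000e+00  0.0000e+00  1.0000e+00]]
w3 [584.  -19.2 106.8]
305 222 [ 8. -7. 12.] [593. -32. 105.] [196 171  77]
305 228 [ 3. -7. 17.] [593. -32.  97.] [186 163  73]
305 234 [ 10.  -6. -11.] [590. -18. 122.] [61 58 47]
305 240 [ 10.  -6. -20.] [589. -12. 128.] [64 62 51]
305 246 [ 11.  -6. -27.] [588.  -7. 133.] [64 61 52]
305 252 [  9.  -5. -30.] [587.  -4. 135.] [60 57 49]
305 258 [ 10.  -5. -37.] [586.   1. 140.] [55 55 48]
312 222 [ 8. -3. 12.] [589. -33. 105.] [196 170  76]
312 228 [ 3. -3. 17.] [589. -33.  97.] [196 171  75]
312 234 [ 9. -3. -9.] [587. -19. 119.] [75 70 59]
312 240 [  9.  -2. -16.] [586. -14. 125.] [68 64 54]
312 246 [  9.  -2. -24.] [585.  -9. 130.] [65 62 54]
312 252 [  9.  -2. -30.] [584.  -4. 135.] [60 57 48]
312 258 [  9.  -2. -36.] [583.   0. 138.] [60 58 48]
318 222 [ 9.  1. 11.] [585. -33. 105.] [197 172  77]
318 228 [ 2.  1. 18.] [585. -34.  96.] [195 171  75]
318 234 [ 9.  0. -9.] [584.
[... 3700 characters left out ...]
5]
385 228 [-54.  73. 167.] [516. -48.  29.] [207 215 213]
385 234 [ 9. 35. -9.] [541.  36. 198.] [81 85 82]
385 240 [  9.  33. -17.] [542.  42. 204.] [72 73 71]
385 246 [  9.  32. -24.] [543.  47. 209.] [71 71 71]
385 252 [  8.  31. -29.] [543.  52. 212.] [73 75 73]
385 258 [  6.  31. -30.] [543.  54. 211.] [65 68 67]
395 222 [-48.  84. 172.] [505. -57.  30.] [209 216 215]
395 228 [-54.  84. 168.] [505. -50.  28.] [208 215 214]
395 234 [ 10.  39. -11.] [537.  37. 200.] [122 128 126]
395 240 [ 11.  37. -21.] [538.  43. 208.] [66 68 66]
395 246 [ 11.  35. -28.] [539.  48. 213.] [64 66 63]
395 252 [  9.  35. -30.] [539.  51. 213.] [66 68 67]
395 258 [  9.  34. -36.] [540.  56. 217.] [62 63 63]
```

```bash
python3 -c "
from h import *
print(robot.finger_overhang,[a for a in dir(robot) if a[0]!='_'])
z=np.load('pics/w2.npz'); s={'ee_pos':z['pos'],'ee_rot':z['rot']}; W,u,v=world('wrist',z['d'],s); T=R.from_quat(z['rot']).inv().apply(W-z['pos'])
k=(abs(T[:,0])<25)&(abs(T[:,1])<60)&(T[:,2]<40)
for a in range(-60,40,4):
    q=T[k&(T[:,2]>=a)&(T[:,2]<a+4)]
    if len(q): print(a,len(q),q.min(0).round(),q.max(0).round())
"
python3 -m pendant '[[[0,0,-1,0,0,0,0.3],[0,0,-2,0,0,0,0.3],[0,0,-2,0,0,0,0.3],[0,0,0,0,0,0,0.3],[0,0,0,0,0,0,0.3],[0,0,0,0,0,0,0.3],[0,0,0,0,0,0,0.3],[0,0,0,0,0,0,0.3],[0,0,0,0,0,0,0.3],[0,0,0,0,0,0,0.3]]]'
```

```text
25.0 ['PlanningError', 'finger_overhang', 'job_done']
-60 218 [-12. -36. -60.] [  6.  36. -56.]
-56 870 [-12. -36. -56.] [  3.  36. -52.]
-52 110 [-11. -31. -52.] [  0.  31. -48.]
-48 78 [-10. -40. -48.] [ 11.  42. -44.]
-44 184 [-10. -42. -44.] [ 11.  43. -40.]
-40 225 [-10. -41. -40.] [ 11.  42. -36.]
-36 218 [-10. -41. -36.] [ 11.  41. -32.]
-32 244 [  3. -40. -32.] [ 11.  40. -28.]
-28 192 [  1. -39. -28.] [ 11.  39. -24.]
-24 200 [ -1. -39. -24.] [ 11.  39. -20.]
-20 194 [ -2. -39. -20.] [ 11.  39. -16.]
-16 197 [ -4. -40. -16.] [ 11.  39. -12.]
-12 194 [ -7. -39. -12.] [11. 39. -8.]
-8 133 [ -8. -39.  -8.] [11. 39. -5.]
time_s: 11.75
ee_pos: [582.0, -5.1, 137.9]
ee_rot: [0.698, -0.604, 0.29, 0.252]
ft_force: [-0.2, 0.5, -0.3]
gripper_width: 56.5
grasp_force: 0.0
```

The depth data puts the fingertips at tool z ≈ -5, not +25, so my grasps were 30 mm short. I'll use tips at -5 and go deeper.

```bash
python3 -c "
from h import *
to([589.6,-54.2,88.7],pose(45))"
```

```text
t 11.75 pos [582.   -5.1 137.9] q [ 0.56  0.49 -0.55  0.82 -1.09 -1.01] tool shift cm [ 0.01 -0.06  6.99] turn [ 0.  -0.2 -0. ]
```

```bash
python3 -m pendant '[[[0,0,1.5,0,0,0,0.3],[0,0,1.5,0,0,0,0.3],[0,0,1.5,0,0,0,0.3],[0,0,1.5,0,0,0,0.3],[0,0,1,0,0,0,0.3],[0,0,0,0,0,0,-1],[0,0,0,0,0,0,-1],[0,0,0,0,0,0,-1],[0,0,0,0,0,0,-1],[0,0,0,0,0,0,-1]]]' 40
python3 -m pendant '[[[0,0,0,0,0,0,-1],[0,0,0,0,0,0,-1],[0,0,0,0,0,0,-1],[0,0,0,0,0,0,-1],[0,0,0,0,0,0,-1],[0,0,0,0,0,0,-1],[0,0,0,0,0,0,-1],[0,0,0,0,0,0,-1],[0,0,0,0,0,0,-1],[0,0,0,0,0,0,-1]]]' 40
```

```text
time_s: 13.0
ee_pos: [590.6, -53.0, 88.9]
ee_rot: [0.698, -0.604, 0.291, 0.25]
ft_force: [4.9, 0.4, -1.1]
gripper_width: 26.9
grasp_force: 40.0
time_s: 14.25
ee_pos: [590.6, -53.1, 89.0]
ee_rot: [0.698, -0.604, 0.291, 0.25]
ft_force: [4.8, 0.8, -0.8]
gripper_width: 27.3
grasp_force: 40.0
```

```bash
python3 -m pendant '[[[-0.2,0,-0.2,0,0,0,-1],[-0.2,0,-0.2,0,0,0,-1],[-0.2,0,-0.2,0,0,0,-1],[-0.2,0,-0.2,0,0,0,-1],[-0.2,0,-0.2,0,0,0,-1],[-0.2,0,-0.2,0,0,0,-1],[0,0,0,0,0,0,-1],[0,0,0,0,0,0,-1],[0,0,0,0,0,0,-1],[0,0,0,0,0,0,-1]]]' 40
python3 -c "
from h import *
look('w5')"
```

```text
time_s: 15.5
ee_pos: [588.2, -36.0, 89.0]
ee_rot: [0.698, -0.604, 0.291, 0.25]
ft_force: [5.6, 2.3, -0.4]
gripper_width: 27.1
grasp_force: 40.0
[318. 232.] [291 221  54  25 972] [587.4 -33.1 112. ] [574. -39. 103.] [601. -27. 115.]
[318. 255.] [290 245  56  19 900] [585.4 -21.7 112.1] [573. -27. 102.] [600.   4. 174.]
```

```bash
python3 -m pendant '[[[0,0,0,0,0,0,0.3],[0,0,0,0,0,0,0.3],[0,0,0,0,0,0,0.3],[0,0,0,0,0,0,0.3],[0,0,-2,0,0,0,0.3],[0,0,-2.5,0,0,0,0.3],[0,0,-2.5,0,0,0,0.3],[0,0,-2.5,0,0,0,0.3],[0,0,-2.5,0,0,0,0.3],[0,0,0,0,0,0,0.3]]]' 40
python3 - <<'E'
from h import *
look('w6'); r=pose(45); K=np.array([446,-28,100])
to(K+r.apply([0,0,16-120]),r); to(K+r.apply([0,0,16]),r)
E
```

```text
time_s: 16.8
ee_pos: [575.1, 48.2, 174.0]
ee_rot: [0.698, -0.604, 0.291, 0.25]
ft_force: [-0.5, 0.1, -0.6]
gripper_width: 56.6
grasp_force: 0.0
[317. 179.] [303 174  29  12 240] [586.9 -32.9 112.3] [575. -38. 106.] [599. -28. 116.]
[317. 199.] [302 186  30  26 646] [585.3 -16.5 108.8] [573. -26.  88.] [597. -13. 115.]
[482. 199.] [466 193  33  16 326] [452.5 -34.1 111.6] [438. -40.  98.] [461. -28. 115.]
[486. 218.] [469 205  36  26 736] [447.9 -18.4 108.2] [432. -29.  88.] [459. -15. 115.]
t 16.85 pos [574.3  47.  173. ] q [ 0.66  0.47 -0.46  0.72 -1.21 -0.97] tool shift cm [-1.2  13.77 -1.29] turn [-0.  -0.2 -0. ]
t 16.85 pos [574.3  47.  173. ] q [ 0.66  0.47 -0.46  0.72 -1.21 -0.97] tool shift cm [-1.24 13.77 10.71] turn [-0.  -0.2 -0. ]
```

View pics/w6.png

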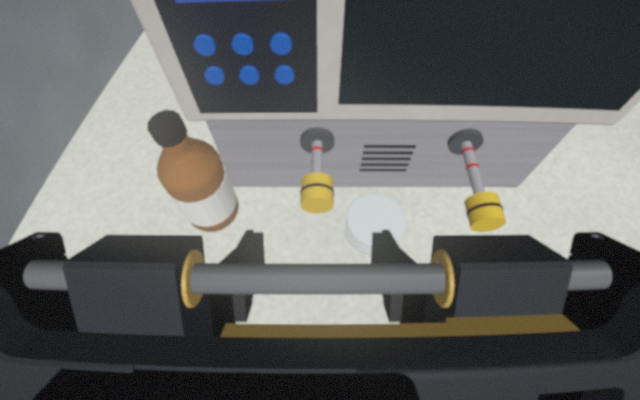

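The far rod at (317,148) now shows one ring, knob at (317,193), 18 mm from its old position, and the near knob is at (485,212). Next, the near one.

```bash
python3 -m pendant '[[[-0.3,3.45,-0.3,0,0,0,0.3],[-0.3,3.45,-0.3,0,0,0,0.3],[-0.3,3.45,-0.3,0,0,0,0.3],[-0.3,3.45,-0.3,0,0,0,0.3],[0,0,0,0,0,0,0.3],[0,0,0,0,0,0,0.3],[0,0,0,0,0,0,0.3],[0,0,0,0,0,0,0.3],[0,0,0,0,0,0,0.3],[0,0,0,0,0,0,0.3]]]' 40
python3 - <<'E'
from h import *
look('w7'); r=pose(45); K=np.array([445.5,-28,100])
to(K+r.apply([0,0,16]),r)
E
```

```text
time_s: 18.1
ee_pos: [435.6, 43.9, 173.0]
ee_rot: [0.698, -0.605, 0.29, 0.252]
ft_force: [0.5, -0.4, 0.2]
gripper_width: 56.5
grasp_force: 0.0
[161. 164.] [147 158  29  14 241] [581.8 -34.1 111.5] [574. -40. 102.] [595. -28. 115.]
[157. 183.] [141 170  32  26 642] [582.1 -16.4 107.3] [571. -27.  89.] [597. -13. 114.]
[318. 181.] [304 176  29  11 227] [445.9 -35.2 112.3] [435. -40. 107.] [458. -30. 115.]
[318. 201.] [303 188  30  26 644] [443.8 -18.7 108.8] [432. -28.  88.] [456. -15. 115.]
t 18.15 pos [435.5  43.9 173. ] q [ 0.85  0.29 -0.72  0.61 -1.21 -1.13] tool shift cm [-0.07  0.04 11.9 ] turn [ 0.  -0.2 -0. ]
```

```bash
python3 -m pendant '[[[0,0,2.2,0,0,0,0.3],[0,0,2.2,0,0,0,0.3],[0,0,2.2,0,0,0,0.3],[0,0,2.2,0,0,0,0.3],[0,0,1.8,0,0,0,0.3],[0,0,1.3,0,0,0,0.3],[0,0,0,0,0,0,-1],[0,0,0,0,0,0,-1],[0,0,0,0,0,0,-1],[0,0,0,0,0,0,-1]]]' 40
python3 -m pendant '[[[0,0,0,0,0,0,-1],[0,0,0,0,0,0,-1],[0,0,0,0,0,0,-1],[0.2,0,0.2,0,0,0,-1],[0.2,0,0.2,0,0,0,-1],[0.2,0,0.2,0,0,0,-1],[0.2,0,0.2,0,0,0,-1],[0.2,0,0.2,0,0,0,-1],[0.25,0,0.25,0,0,0,-1],[0,0,0,0,0,0,-1]]]' 40
python3 -c "
from h import *
look('w8')"
```

```text
time_s: 19.4
ee_pos: [447.3, -39.5, 89.5]
ee_rot: [0.698, -0.604, 0.291, 0.252]
ft_force: [-2.6, 1.0, 0.7]
gripper_width: 27.4
grasp_force: 40.0
time_s: 20.65
ee_pos: [449.9, -57.5, 89.4]
ee_rot: [0.698, -0.605, 0.291, 0.252]
ft_force: [-3.9, 1.1, 5.4]
gripper_width: 27.5
grasp_force: 40.0
[ 61. 234.] [ 28 222  58  32 770] [576.4 -35.8 107.9] [523. -40.  95.] [596. -14. 173.]
[318. 234.] [291 223  54  25 981] [449.1 -53.7 111.9] [436. -60. 103.] [463. -47. 115.]
[318. 256.] [290 248  56  16 773] [447.  -42.8 112.2] [434. -48. 102.] [461. -18. 175.]
[ 71. 257.] [ 65 253  14   8  71] [572.7 -26.4 101.6] [510. -28.  96.] [574.  -9. 175.]
```

Knob moved about 18 mm in. Release and back off.

```bash
python3 -m pendant '[[[0,0,0,0,0,0,0.3],[0,0,0,0,0,0,0.3],[0,0,0,0,0,0,0.3],[0,0,0,0,0,0,0.3],[0,0,-2,0,0,0,0.3],[0,0,-2.5,0,0,0,0.3],[0,0,-2.5,0,0,0,0.3],[0,0,-2.5,0,0,0,0.3],[0,0,-2.5,0,0,0,0.3],[0,0,0,0,0,0,0.3]]]' 40
python3 - <<'E'
from h import *
look('w9'); p,d,s=snap('top','t9'); q=np.load('pics/top0.npz')['p']
for nm,(a,b) in dict(amber=(407,144),jar=(357,241),beaker=(285,209),dishes=(405,216)).items():
    sl=np.s_[b-14:b+14,a-14:a+14]; print(nm,np.abs(p[sl].astype(int)-q[sl]).mean().round(1))
a=cv2.imread('pics/w9.png');b=p[:,200:480,::-1]; cv2.imwrite('pics/m9.png',np.hstack([a[80:380,100:600],b[70:370]]))
E
```

```text
time_s: 21.95
ee_pos: [438.7, 28.8, 174.3]
ee_rot: [0.698, -0.604, 0.291, 0.25]
ft_force: [-0.7, -0.2, -0.1]
gripper_width: 56.6
grasp_force: 0.0
[160. 180.] [144 174  31  15 272] [581.9 -34.  111.4] [573. -39. 102.] [595. -28. 114.]
[320. 179.] [305 174  29  12 241] [448.8 -52.9 112.2] [437. -58. 106.] [461. -48. 115.]
[155. 198.] [139 186  33  25 667] [582.3 -17.  107.3] [571. -27.  89.] [597. -13. 115.]
[320. 198.] [305 186  30  26 656] [446.7 -36.5 108.6] [434. -46.  89.] [459. -33. 115.]
amber 7.2
jar 105.2
beaker 11.4
dishes 12.5
```

View pics/m9.png

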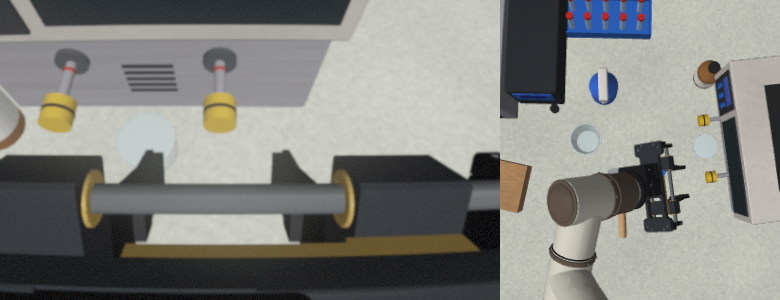

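Both rods show a single ring ((70,68) and (219,68)), their front faces match the 18 mm position, and the visible bystanders are where they began. The jar is hidden under the hand, but the hand is over 100 mm above it and no contact force was felt.

```bash
python3 -c "
from rig import robot
print(robot.job_done())"
```

```text
the job is handed in; nothing more can be done
None
```

Both damper rods are at the middle click, each showing one red ring, and the gripper has let go; the job was handed in at about 22 s, with no bystander seen to have moved, though the jar was hidden under the hand in the last picture and I have no verdict back.

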